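# Show the feed roller's gear to the inspection camera

## Task

Turn the knob on the roller cradle about a quarter turn clockwise (seen from above) so that its hold-down bar swings clear of the feed roller's shaft, then lift the roller out and present its gear to the inspection camera: hold it in the air with the gear's end face towards the lens, 100 mm in front of it, centred on the camera's line of sight, the roller's length pointing straight along that sloping line. Finish while holding the roller still there, touching neither cradle nor camera with it, and leave the camera and the other things on the counter where they are.

Things in the scene. Friction and masses are not known exactly. Their poses are not given: they have to be found in the camera images.
- cradle: Fixed cradle, left half of the counter: aluminium base plate 190 x 100 x 10 mm, two grey saddles (30 mm wide, 8 thick) at x = -43 and +43 mm, each with an open-topped slot 12 mm wide for the roller's shaft (slot floor 55, saddle top 64 mm above the counter). Origin on the counter under the roller's middle; x along the roller to its gear end, z up. Knob post at x = -75, y = +45 mm.
- clamp (a joint): Turn of the hold-down knob about its vertical axis (rad), growing clockwise from above, -0.25 to 1.6. Near 0 its steel bar (14 mm wide, 60 mm from axis to tip, 67 to 75 mm above the counter) lies 2 mm above the roller's bare shaft end and keeps it in; from 0.6 on it is clear; at 1.57 it points along the cradle's -x. Stays where left; friction 0.05 N m.
- clamp_grip (a point): Point on the knob's axis, 100 mm above the counter, the height to grip. The knob is a black wing 12 mm thick along this frame's x, 40 mm long along its y, from 84 to 112 mm above the counter. The frame turns with the knob, z up; the bar reaches along -y below the wing.
- roller: Loose feed roller, about 0.16 kg, level in the cradle: dark rubber, 28 mm diameter, 70 mm long, on a 10 mm steel shaft from x = -86 to +66 mm; white gear, 31 mm diameter, from x = +52 to +64 mm. Origin on the axis in the middle of the rubber, 60 mm above the counter at first; x along the axis to the gear; it may turn about x. Grip it by the rubber, from above.
- gear_face (a point): Middle of the gear's outer end face, on the roller's axis, 64 mm from the roller's origin along its x.
- camera: Inspection camera (black lens ring 32 mm in diameter, aluminium barrel, white box head) on a stand, right half of the counter, looking back towards the robot and 30 degrees down. Origin: middle of the lens front, 220 to 280 mm above the counter. It looks along its own -x; x points from the work up into the lens, as the roller's x must; y level. The gear face belongs at (-100, 0, 0) mm.
- stand: Fixed camera stand: dark steel base plate (180 x 120 x 8 mm) with a steel post 20 mm in diameter, 378 mm high, at x = +52 mm. Origin on the counter; the camera looks to its -x side, the lens 75 mm before the origin.
- screwdriver: Bystander: loose screwdriver lying on the counter.
- mug: Bystander: loose white mug.
- cleaner: Bystander: loose upright plastic bottle, 56 mm in diameter, 150 mm high.
- stapler: Bystander: loose black stapler, 135 mm long, 52 mm high.
- tape: Bystander: loose grey tape dispenser, 140 mm long, 85 mm high.
- core: Bystander: loose white plastic sleeve, 24 mm in diameter, 50 mm long, lying down.

How it is judged:
On the way, in this order (a step that is already met when the one before it is completed fails the run):
1. the hold-down bar is swung clear of the shaft (value of joint clamp above 0.6 rad), for 0.2 s.
2. the roller is lifted clear of the cradle, held by the gripper (height (world z) of roller above 0.095 m and contact force between the fingers and roller above 1 N), for 0.2 s.
At the end, for the whole second after the job is handed in: Roller held still in the gripper, off cradle, camera and stand, gear face 80-120 mm before the lens and within 15 mm of the line of sight sideways and up or down, gear end to the lens, axis within 12 degrees of the line of sight; hold-down bar still clear (clamp above 0.6 rad) (all of step 2 and value of joint clamp above 0.6 rad and x of gear_face in the frame of camera between -0.12 and -0.08 m and y of gear_face in the frame of camera between -0.015 and 0.015 m and z of gear_face in the frame of camera between -0.015 and 0.015 m and angle between the x axis of roller and the x axis of camera, either way round below 0.21 rad and x of roller in the frame of camera below -0.135 m and linear speed of roller below 0.02 m/s and contact force between roller and cradle below 0.1 N and contact force between roller and stand below 0.1 N); the arm keeps its last pose, push and grip.
It fails at once if a bystander is shifted by more than 40 mm (distance of any of screwdriver, mug, cleaner, stapler, tape, core from where it was at the start of the episode above 0.04 m).
It fails at once if the camera is pushed by more than 10 mm (distance of camera from where it was at the start of the episode above 0.01 m).
It also fails if it takes over 51 s, if anything falls off the work surface, if the arm or the gripper's body presses on something with over 40 N, if the wrist force passes 120 N, or if a joint passes its speed limit or range.

## Robot

A 6-joint arm with a two-finger parallel gripper is mounted at the origin on the work surface. World frame = base frame: x ahead of the robot, y to its left, z up, the work surface at z = 0. Lengths are in m, angles in rad, forces in N, time in s.
With the tool pointing down it reaches from about 0.35 to 0.975 m from the base axis. Payload 7.1 kg.
Tool frame: the origin (TCP) lies at the very end of the fingers, on their centre line; the grasp point (between the pads) lies 19 mm behind it; z points along the fingers, y is the line along which they close (so a half turn about z gives the same grasp; the last joint's range is limited). The gripper opens to 88 mm and grips with 3 to 60 N. Pads are 20 mm wide; open, the fingers measure 115 mm over their backs; the gripper's body (75 mm by 178 mm) begins 61 mm behind the grasp point.
Start: joints at [-1.34, 0.423, 1.63, -0, 1.089, -0.019], TCP at [0.155, -0.606, 0.223] pointing down, gripper open.
Joint ranges: [-3, 3], [-0.9, 2.11], [0.09, 2.58], [-1.31, 4.45], [0.11, 2.69], [-2.54, 2.54]. Speed limits (rad/s): [2.39, 2.39, 3.01, 3.14, 3.14, 3.14].

## Interface

Orientations are given as a 3x3 rotation matrix whose columns are the frame's x, y, z axes.
In Python, from plant import * gives the robot as it stands. The module is installed in compiled form; this text tells all that it offers. Calls block until the motion is done:
- move_pose(position, orientation): joint-space move of the TCP to a pose.
- move_l(position, speed=0.15, rot=None): straight line of the TCP; rot=None keeps the orientation; speed is the mean speed in m/s.
- set_joints(angles): joint-space move.
- set_gripper(opening, effort=None): finger opening in m; effort is the grip in N (None keeps the last); returns when the fingers have stopped.
- dwell(seconds).
- ik(position, orientation): joint angles nearest the present ones, or None.
- observe(): the state.
- capture(name): name is "scene" or "top" or "wrist"; returns a dict with "color" (384x512x3 uint8, red, green, blue), "mtx" (3x3 intrinsics, pixels), "pose" (4x4, takes a point from camera to world coordinates). Camera axes: x right, y up, looking along -z (the intrinsics and any distortion apply to the point x, -y, -z); pixel columns grow to the right and rows downward; lengths in m; the calibration is good to about 2 mm. A picture is of the moment at which its call begins. There is no depth.
A pose or a line that the arm cannot do raises PlanningError and nothing moves.
- sign_off(): hands the job in; it is judged then, once.
The state is a dict: "time_s": time; "joints": joint angles; "qvel": joint speeds; "joint_efforts": joint torques, N m; "tool_pos": TCP position; "ee_rot": TCP orientation; "contact_force": force on the tool from outside, world axes, zero at the start; "wrist_torque": the same for the moment, N m; "grip_width": finger opening in m; "grasp_force": force on a finger pad.
Only numpy, scipy, OpenCV 4.12 (cv2) and the standard library are available. Lean on these libraries where they do the work, as an engineer would, in place of code of your own. Each camera call takes 0.05 s, during which the arm holds its last target. There are 200 camera calls.

## Working session

There is one attempt and no reset: what is moved stays moved. The work goes in short steps, each a Python script; the robot and the scene stay as the last script left them, time stands still between calls to the robot, and variables do not carry over. Pictures are saved under pics/ and viewed, at most 10 in all, crops included, and the job is handed in when it is done.

```bash
mkdir -p pics; python3 - <<'E'
from plant import *
import cv2,numpy as np,pickle
d={}
for n in("scene","top","wrist"):
    c=capture(n); d[n]=c; print(n,np.round(c["mtx"],1).tolist(),np.round(c["pose"],3).tolist(),[k for k in c])
    cv2.imwrite(f"pics/{n}0.png",c["color"][:,:,::-1])
pickle.dump(d,open("d0.pkl","wb"))
im=np.hstack([d["scene"]["color"],d["top"]["color"]])[:,:,::-1]
E
```

```text
scene [[381.7, 0.0, 256.9], [0.0, 381.7, 197.8], [0.0, 0.0, 1.0]] [[0.085, -0.705, 0.704, 1.355], [0.996, 0.065, -0.055, -0.042], [-0.007, 0.706, 0.708, 0.972], [0.0, 0.0, 0.0, 1.0]] ['color', 'mtx', 'pose']
top [[436.6, 0.0, 253.7], [0.0, 436.6, 191.1], [0.0, 0.0, 1.0]] [[0.013, 0.993, -0.12, 0.411], [-1.0, 0.013, -0.002, 0.023], [-0.0, 0.12, 0.993, 1.396], [0.0, 0.0, 0.0, 1.0]] ['color', 'mtx', 'pose']
wrist [[314.3, 0.0, 253.5], [0.0, 314.3, 194.7], [0.0, 0.0, 1.0]] [[0.246, 0.93, 0.274, 0.23], [-0.969, 0.237, 0.068, -0.586], [-0.001, -0.282, 0.959, 0.383], [0.0, 0.0, 0.0, 1.0]] ['color', 'mtx', 'pose']
```

View pics/scene0.png

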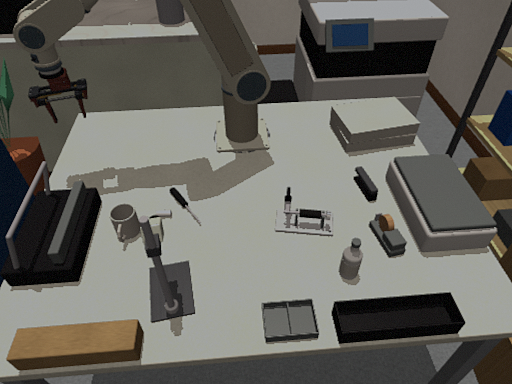

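View pics/top0.png

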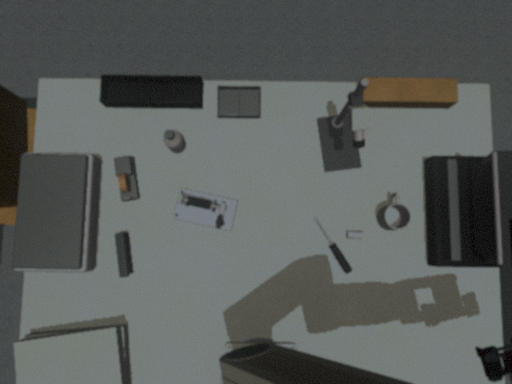

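The scene view shows the cradle near (306,218) and the stand near (165,280). In the top view the cradle is near (206,210), with its knob to the lower right at (220,222), and the stand is near (340,145). I'll enlarge both.

```bash
python3 - <<'E'
import cv2,numpy as np,pickle
d=pickle.load(open("d0.pkl","rb"))
def crop(n,c0,r0,w,h,s): 
    im=d[n]["color"][r0:r0+h,c0:c0+w,::-1]
    im=cv2.resize(im,None,fx=s,fy=s,interpolation=cv2.INTER_CUBIC)
    return cv2.convertScaleAbs(im,alpha=1.5)
a=crop("top",165,180,80,60,5);b=crop("scene",270,182,80,60,5)
c=crop("top",310,70,80,60,5);c2=crop("top",310,70,80,110,5)
c=cv2.resize(c2,(400*300//550*1,300)); c=crop("top",300,75,80,100,3)
e=crop("scene",110,205,100,120,3)
out=np.zeros((600,800,3),np.uint8)
out[:300,:400]=a;out[:300,400:]=b;out[300:600,:240]=c[:300];out[300:600,400:700]=e[:300]
cv2.imwrite("pics/c1.png",out)
E
```

```text
(no output)
```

View pics/c1.png

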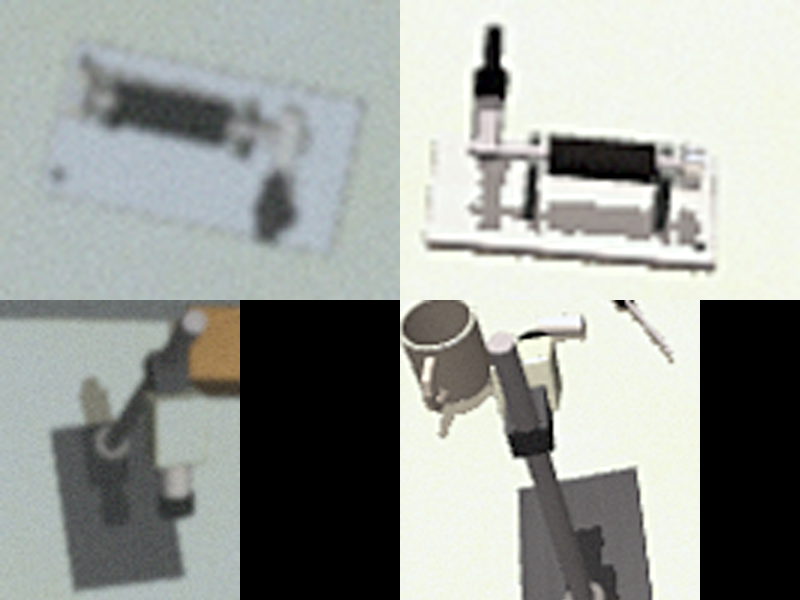

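The crops show four plate corners in the top view, the knob wing at the lower right, and the gear at the left end, so cradle x points to world +y. The stand plate is clear and the lens faces the robot. I'll compute coarse poses, then take wrist close-ups.

```bash
cat > h.py <<'E'
import numpy as np,cv2,pickle
from plant import *
def ray(c,px):
    K,T=c["mtx"],c["pose"]; u=np.linalg.inv(K)@[px[0],px[1],1]
    return T[:3,3],T[:3,:3]@(u*[1,-1,-1])
def onz(c,px,z):
    o,v=ray(c,px); return o+v*(z-o[2])/v[2]
def proj(c,p):
    T=c["pose"]; q=T[:3,:3].T@(np.asarray(p)-T[:3,3])*[1,-1,-1]; q=c["mtx"]@q; return q[:2]/q[2]
def tri(obs):
    A=0;b=0
    for c,px in obs:
        o,v=ray(c,px); v=v/np.linalg.norm(v); P=np.eye(3)-np.outer(v,v); A=A+P; b=b+P@o
    p=np.linalg.solve(A,b); return p,[np.round(proj(c,p)-px,1).tolist() for c,px in obs]
def Rz(a): return np.array([[np.cos(a),-np.sin(a),0],[np.sin(a),np.cos(a),0],[0,0,1.]])
def down(a): # tool z down, tool y along heading a (rad, world)
    y=np.array([np.cos(a),np.sin(a),0]); z=np.array([0,0,-1.]); return np.column_stack([np.cross(y,z),y,z])
E
python3 - <<'E'
from h import *
d=pickle.load(open("d0.pkl","rb")); c=d["top"]
P=np.array([[78,38],[365,100],[330,252],[48,195]])/5+[165,180]
Q=np.array([onz(c,p,.01) for p in P]);print(Q.round(3).tolist(),Q.mean(0).round(3))
x=Q[0]+Q[3]-Q[1]-Q[2];print("cradle yaw",np.arctan2(x[1],x[0]),np.linalg.norm(x)/2)
S=np.array([[52,130],[75,290],[185,275]])/3+[300,75]
Q=np.array([onz(c,p,.008) for p in S]);print(Q.round(3).tolist(),((Q[0]+Q[2])/2).round(3))
x=Q[0]-Q[1];print("stand yaw",np.arctan2(x[1],x[0]),np.linalg.norm(x),np.linalg.norm(Q[2]-Q[1]))
s=observe();print(s["ee_rot"].round(3).tolist(),s["time_s"])
E=s["ee_rot"];w=d["wrist"]["pose"];print("cam in tool",(E.T@(w[:3,3]-s["tool_pos"])).round(3),(E.T@w[:3,:3]).round(2).tolist())
E
```

```text
[[0.587, 0.259, 0.01], [0.549, 0.075, 0.01], [0.453, 0.095, 0.01], [0.486, 0.275, 0.01]] [0.519 0.176 0.01 ]
cradle yaw 1.377754898679851 0.1854160325688087
[[0.821, -0.18, 0.008], [0.645, -0.204, 0.008], [0.663, -0.322, 0.008]] [ 0.742 -0.251  0.008]
stand yaw 0.1348094963286231 0.17778759950383935 0.11961865821437546
[[0.969, 0.247, -0.0], [0.247, -0.969, 0.001], [0.0, -0.001, -1.0]] 0.15
cam in tool [ 0.078 -0.    -0.161] [[-0.0, 0.96, 0.28], [1.0, 0.0, 0.0], [0.0, 0.28, -0.96]]
```

```bash
cat >> h.py <<'E'
def tilt(yaw,t,sx): # tool z leaning t outwards along heading yaw, tool x = sx*(tilted heading)
    u=np.array([np.cos(yaw),np.sin(yaw),0]); k=np.array([0,0,1.])
    z=np.sin(t)*u-np.cos(t)*k; x=sx*(np.cos(t)*u+np.sin(t)*k); return np.column_stack([x,np.cross(z,x),z])
CT=np.array([.078,0,-.161])
E
python3 - <<'E'
from h import *
y=.135; L=np.array([.668,-.261,.25]); u=np.array([np.cos(y),np.sin(y),0]); v=np.array([-u[1],u[0],0])
k=np.array([0,0,1.])
for t in (.5,.8):
  R=tilt(y,t,-1)
  for cp in (L-.22*u+.12*k+.05*v, L-.22*u+.12*k-.07*v, L-.25*u+.2*k):
    q=ik(cp-R@CT,R); print(t,(cp-R@CT).round(3),None if q is None else np.round(q,2))
for sx in(1,-1):
  R=tilt(y,np.pi/6,sx); x=np.array([*(u*np.cos(np.pi/6))[:2],.5]); p=L-.164*x+.019*R[:,2]; q=ik(p,R); print("final",sx,p.round(3),None if q is None else np.round(q,2))
cy=1.378; C=np.array([.519,.176,0]); M=Rz(cy)
for s in(0,np.pi):
  q=ik(C+[0,0,.2],down(cy+np.pi/2+s)); print("roller grasp",s,None if q is None else np.round(q,2))
  for da in(0,-1.3):
    q=ik(C+M@[-.075,.045,.081],down(cy+s+da)); print("knob",s,da,None if q is None else np.round(q,2))
E
```

```text
0.5 [ 0.588 -0.221  0.266] None
0.5 [ 0.604 -0.34   0.266] None
0.5 [ 0.565 -0.275  0.346] None
0.8 [ 0.612 -0.218  0.314] None
0.8 [ 0.628 -0.337  0.314] None
0.8 [ 0.589 -0.272  0.394] None
final 1 [ 0.537 -0.279  0.152] [-0.69  0.4   2.01  0.84  0.51  0.05]
final -1 [ 0.537 -0.279  0.152] None
roller grasp 0 None
knob 0 0 [ 0.21  0.44  2.05 -0.    0.66 -1.17]
knob 0 -1.3 [ 0.21  0.44  2.05 -0.    0.66  0.13]
roller grasp 3.141592653589793 [ 0.31  0.34  1.82 -0.    0.98  0.5 ]
knob 3.141592653589793 0 [ 0.21  0.44  2.05 -0.    0.66  1.98]
knob 3.141592653589793 -1.3 None
```

```bash
python3 - <<'E'
from h import *
y=.135; L=np.array([.668,-.261,.25]); u=np.array([np.cos(y),np.sin(y),0]); v=np.array([-u[1],u[0],0])
k=np.array([0,0,1.])
for t in (.6,.8,1.):
 for r in (0,90,-90,120,-120):
  R=tilt(y,t,1)@Rz(np.radians(r))
  for n,s in(("L",.06),("R",-.06)):
    lk=R@np.array([-.28,0,.96]); cp=L-.27*lk+s*v
    q=ik(cp-R@CT,R)
    if q is not None: print(t,r,n,(cp-R@CT).round(2),np.round(q,2), "facing",(lk@np.array([*(u[:2]*.87),.5])).round(2))
E
```

```text
0.6 0 L [ 0.6  -0.21  0.33] [-0.52  0.16  1.87  0.56  0.7   0.55] facing -0.2
0.6 0 R [ 0.62 -0.33  0.33] [-0.69  0.28  1.71  0.61  0.81  0.4 ] facing -0.2
0.6 90 L [ 0.6  -0.21  0.33] [-0.51  0.15  1.87  0.56  0.7   2.13] facing 0.08
0.6 90 R [ 0.62 -0.33  0.33] [-0.68  0.28  1.71  0.6   0.81  1.98] facing 0.08
0.6 -90 L [ 0.61 -0.21  0.33] [-0.52  0.16  1.86  0.56  0.7  -1.02] facing 0.08
0.6 -90 R [ 0.62 -0.33  0.33] [-0.69  0.28  1.7   0.6   0.82 -1.17] facing 0.08
0.6 120 R [ 0.62 -0.33  0.33] [-0.68  0.28  1.71  0.6   0.81  2.5 ] facing 0.22
0.6 -120 L [ 0.61 -0.21  0.33] [-0.52  0.16  1.86  0.56  0.7  -1.54] facing 0.22
0.6 -120 R [ 0.62 -0.33  0.33] [-0.69  0.28  1.7   0.6   0.82 -1.69] facing 0.22
0.8 0 L [ 0.59 -0.21  0.32] [-0.61  0.15  2.02  1.05  0.59  0.04] facing -0.01
0.8 0 R [ 0.6  -0.33  0.32] [-0.78  0.28  1.85  1.    0.74 -0.02] facing -0.01
0.8 90 L [ 0.59 -0.21  0.32] [-0.6   0.14  2.02  1.04  0.59  1.62] facing 0.26
0.8 90 R [ 0.61 -0.33  0.32] [-0.77  0.28  1.85  1.    0.73  1.56] facing 0.26
0.8 -90 L [ 0.59 -0.21  0.32] [-0.61  0.15  2.01  1.04  0.6  -1.53] 
[... 343 characters left out ...]
0.61 -0.33  0.32] [-0.77  0.28  1.84  1.    0.74 -2.11] facing 0.4
1.0 0 L [ 0.58 -0.21  0.3 ] [-0.69  0.2   2.15  1.6   0.67 -0.56] facing 0.19
1.0 0 R [ 0.59 -0.33  0.3 ] [-0.86  0.33  1.96  1.42  0.79 -0.48] facing 0.19
1.0 90 L [ 0.58 -0.21  0.3 ] [-0.68  0.2   2.15  1.6   0.66  1.02] facing 0.44
1.0 90 R [ 0.59 -0.33  0.3 ] [-0.85  0.32  1.96  1.42  0.79  1.1 ] facing 0.44
1.0 -90 L [ 0.58 -0.22  0.3 ] [-0.69  0.2   2.14  1.59  0.67 -2.12] facing 0.44
1.0 -90 R [ 0.59 -0.33  0.3 ] [-0.86  0.33  1.95  1.42  0.79 -2.04] facing 0.44
1.0 120 L [ 0.58 -0.21  0.3 ] [-0.68  0.2   2.15  1.59  0.66  1.54] facing 0.57
1.0 120 R [ 0.59 -0.33  0.3 ] [-0.85  0.32  1.96  1.42  0.79  1.62] facing 0.57
```

```bash
python3 - <<'E'
from h import *
y=.135; L=np.array([.668,-.261,.25]); u=np.array([np.cos(y),np.sin(y),0]); v=np.array([-u[1],u[0],0])
R=tilt(y,1.,1)@Rz(np.pi/2); lk=R@np.array([-.28,0,.96])
d={}
for n,s in(("R",-.06),("L",.06)):
    p=L-.36*lk+s*v-R@CT; print(p.round(3)); move_pose(p,R); dwell(.2); d[n]=capture("wrist")
move_pose([.519,.176,.25],down(1.378+1.5*np.pi)); dwell(.2); d["C"]=capture("wrist"); print(observe()["time_s"])
pickle.dump(d,open("d1.pkl","wb"))
a=np.hstack([d["R"]["color"],d["L"]["color"]])[:,:,::-1]; cv2.imwrite("pics/lens.png",cv2.resize(a,(800,300),interpolation=cv2.INTER_AREA))
cv2.imwrite("pics/crad.png",cv2.resize(d["C"]["color"][:,:,::-1],(800,600),interpolation=cv2.INTER_CUBIC))
E
```

```text
[ 0.525 -0.364  0.35 ]
[ 0.509 -0.245  0.35 ]
4.675
```

View pics/lens.png

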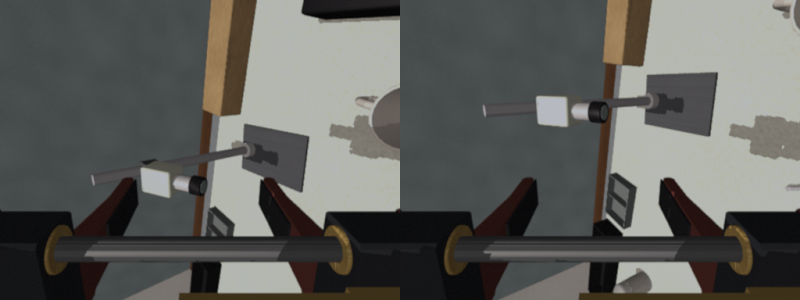

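View pics/crad.png

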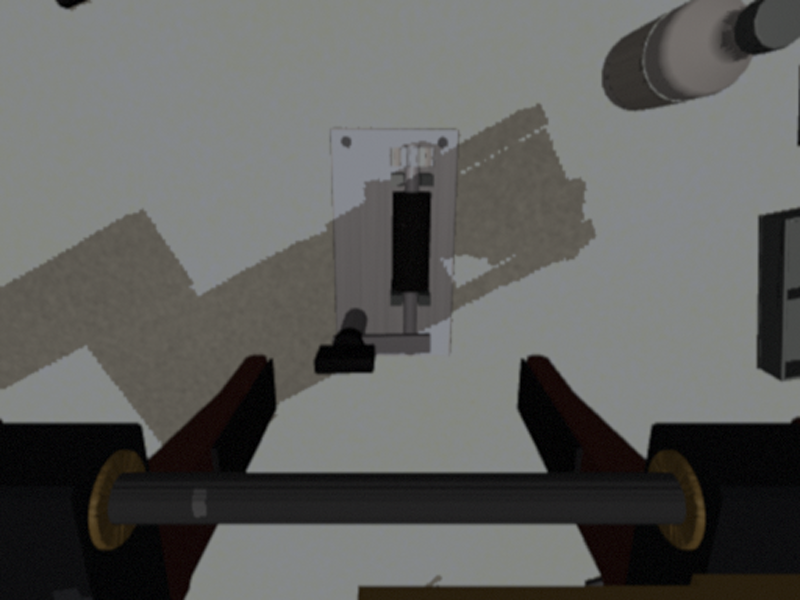

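The lens ring appears at about (260,238) in view R and (764/2-..., ~143) in view L, both at full resolution. In the cradle view the rubber spans (393–430, 190–293) and the wing (315–375, 345–373), with the bar over the shaft at (430,343). I'll zoom in to get exact pixels.

```bash
python3 - <<'E'
from h import *
d=pickle.load(open("d1.pkl","rb"))
def crop(n,c0,r0,w,h,s): 
    im=d[n]["color"][r0:r0+h,c0:c0+w,::-1]
    return cv2.convertScaleAbs(cv2.resize(im,None,fx=s,fy=s,interpolation=cv2.INTER_NEAREST),alpha=2.2)
out=np.zeros((600,800,3),np.uint8)
out[:300,:400]=crop("R",215,215,50,38,8)[:300]
out[:300,400:]=crop("L",220,120,50,38,8)[:300]
out[300:,:500]=crop("C",190,195,100,60,5)[:300]
cv2.imwrite("pics/z.png",out)
g=d["C"]["color"].max(2); m=((g<28)*255).astype(np.uint8); m[260:]=0
n,l,st,ce=cv2.connectedComponentsWithStats(m)
for i in range(1,n):
    if st[i,4]>100: print(st[i],ce[i].round(1),cv2.minAreaRect(np.argwhere(l==i)[:,::-1].astype(np.float32)))
E
```

```text
[471   0  22  34 346] [478.5  19.9] ((479.71502685546875, 17.433059692382812), (32.41972351074219, 19.935901641845703), 80.83765411376953)
[ 251  123   24   66 1465] [262.7 154.9] ((262.69085693359375, 155.50347900390625), (22.559907913208008, 65.4073715209961), 1.0416266918182373)
[ 487  134   25  108 1321] [494.1 184.9] ((493.5462341308594, 186.13079833984375), (22.450286865234375, 107.78617858886719), 7.125016689300537)
[202 209  38  30 796] [221.1 226.2] ((220.26441955566406, 223.3744659423828), (28.517377853393555, 37.54916000366211), 87.79740142822266)
[133 228  43  32 890] [159.3 246.5] ((154.0, 243.5), (31.0, 42.0), 90.0)
[332 229  43  31 860] [347.6 246.8] ((353.0, 244.0), (42.0, 30.0), 0.0)
```

View pics/z.png

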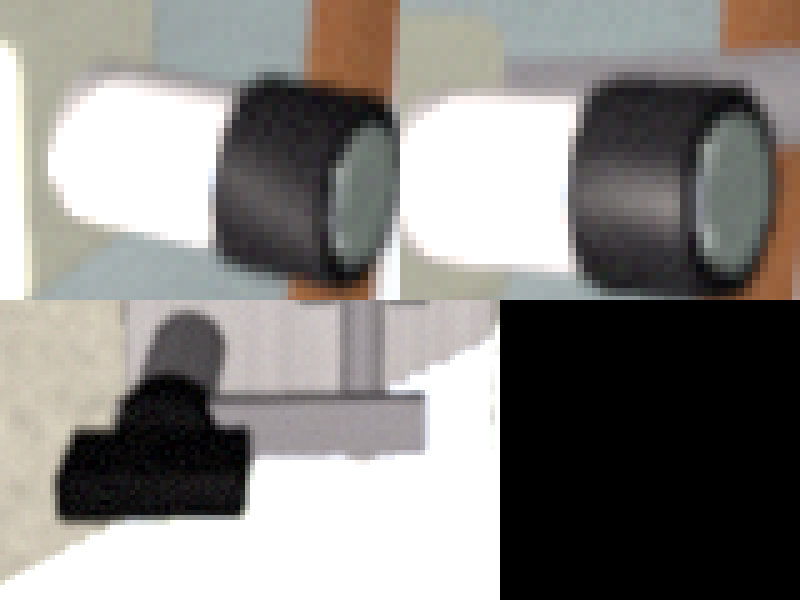

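The lens face centre is at about (260.4,239.1) in R and (262,143.5) in L. The wing's top face is centred near (220.4,233.5) in the cradle view, and the bar is perpendicular to the shaft, so the clamp is near 0.

```bash
python3 - <<'E'
from h import *
d=pickle.load(open("d1.pkl","rb")); d0=pickle.load(open("d0.pkl","rb"))
L,e=tri([(d["R"],np.array([259.9,238.6])),(d["L"],np.array([261.5,143.2]))]); print("lens",L.round(4),e)
print("lens in top",proj(d0["top"],L).round(1))
c=d["C"]
f=lambda p:np.array(p)/5+[190,135]-.1   # crop coords -> px
rad=lambda a,b:np.arctan2(*(a-b)[1::-1])
# wing top
A,B=onz(c,f([58,518]),.112),onz(c,f([246,516]),.112); D=onz(c,f([62,470]),.112)
print("wing far edge",A.round(4),B.round(4),np.linalg.norm(A-B),rad(A,B)," thick",np.linalg.norm(D-A))
t=[onz(c,f(p),.075) for p in([425,393],[425,452])];print("bar tip",np.round(t,4).tolist(),((t[0]+t[1])/2).round(4))
# rubber silhouette sides, ends at axis top
a,b=onz(c,[262.9,123],.0735),onz(c,[262.5,188.6],.0735); print("rubber ends",a.round(4),b.round(4),((a+b)/2).round(4),np.linalg.norm(a-b))
# axis yaw from side edges per row
m=(c["color"].max(2)<28); r=np.arange(127,186); mid=[np.mean(np.flatnonzero(m[i,245:280])+245) for i in r]
k=np.polyfit(r,mid,1); a,b=[onz(c,[np.polyval(k,i),i],.062) for i in(127,185)]; print("axis yaw",rad(a,b),a.round(4),b.round(4))
P=np.array([[331,128],[459,129],[450,355]])*.64-.2
print("plate",[onz(c,p,.01).round(3).tolist() for p in P])
# stand yaw in L (800px hstack scale 1.28)
S=(np.array([[647,72],[717,72],[712,135],[646,108]])-[400,0])*1.28; Q=[onz(d["L"],p,.008) for p in S];print("stand",np.round(Q,3).tolist(),rad(Q[0],Q[1]),rad(Q[3],Q[2]))
S=np.array([[244,123],[308,139],[304,191],[242,163]])*1.28; Q=[onz(d["R"],p,.008) for p in S];print("stand",np.round(Q,3).tolist(),rad(Q[0],Q[1]),rad(Q[3],Q[2]))
E
```

```text
lens [ 0.6769 -0.2567  0.2335] [[0.2, 0.0], [-0.3, -0.0]]
lens in top [358.  146.7]
wing far edge [0.4553 0.1287 0.112 ] [0.4936 0.1216 0.112 ] 0.03896034034394218 2.9576052570164597  thick 0.010789136233653818
bar tip [[0.5348, 0.1274, 0.075], [0.5322, 0.1133, 0.075]] [0.5335 0.1203 0.075 ]
rubber ends [0.5401 0.2286 0.0735] [0.5264 0.1586 0.0735] [0.5332 0.1936 0.0735] 0.07142844083006589
axis yaw 1.3646150823285914 [0.5398 0.2236 0.062 ] [0.5265 0.1597 0.062 ]
plate [[0.49, 0.284, 0.01], [0.586, 0.264, 0.01], [0.549, 0.081, 0.01]]
stand [[0.836, -0.299, 0.008], [0.658, -0.319, 0.008], [0.637, -0.206, 0.008], [0.822, -0.216, 0.008]] 0.10813631817366305 -0.05217048151392109
stand [[0.836, -0.296, 0.008], [0.658, -0.314, 0.008], [0.637, -0.209, 0.008], [0.821, -0.191, 0.008]] 0.10227482537931641 0.09583495601539065
```

```bash
python3 - <<'E'
from h import *
cy=1.372; K=np.array([.475,.130]); R=down(cy)
set_gripper(.05,20)
move_pose([*K,.16],R); move_l([*K,.082],.12)
set_gripper(0,20); dwell(.2); s=observe(); print(s["grip_width"],s["grasp_force"],s["contact_force"].round(1))
for i in range(4):
    q=np.array(observe()["joints"]); q[5]+=.345; set_joints(q)
s=observe(); print(s["joints"].round(2),s["grip_width"],s["contact_force"].round(1),s["wrist_torque"].round(2))
set_gripper(.06); move_l([*K,.16],.15)
set_gripper(.07)
move_pose([.533,.1936,.2],down(cy+1.5*np.pi)); dwell(.1); c=capture("wrist"); pickle.dump(c,open("d2.pkl","wb"))
print(observe()["time_s"])
cv2.imwrite("pics/k.png",c["color"][:,:,::-1])
E
```

```text
0.0218182437579964 20.00053972005844 [ 0.1 -5.8  3.4]
[ 0.24  0.46  2.01 -0.    0.68  0.23] 0.02172848217034053 [-2.1 -4.1  3.6] [-0.82  0.21 -0.05]
12.5667
```

View pics/k.png

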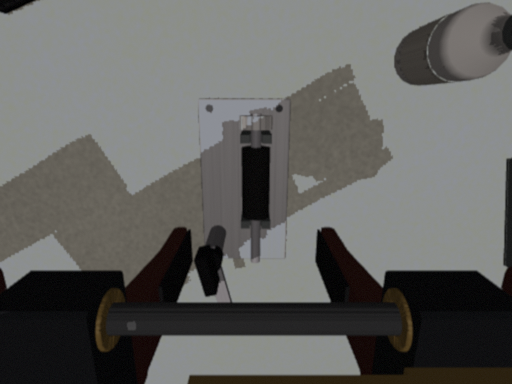

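The bar now points down-left, well clear of the shaft at (256,250). The rubber is at (241–270, 147–221). Next I'll grasp and lift.

```bash
python3 - <<'E'
from h import *
c=pickle.load(open("d2.pkl","rb")); m=(c["color"].max(2)<28)
r=np.arange(152,216); mid=[np.mean(np.flatnonzero(m[i,232:280])+232) for i in r]; k=np.polyfit(r,mid,1)
a,b=[onz(c,[np.polyval(k,i),i],.062) for i in(152,215)]; yaw=np.arctan2(*(a-b)[1::-1])
rows=np.flatnonzero(m[:,252:260].sum(1)>5); rows=rows[(rows>130)&(rows<240)]
e=[onz(c,[np.polyval(k,i),i],.0735) for i in(rows[0]-.5,rows[-1]+.5)]; C=(e[0]+e[1])/2
print(yaw,rows[[0,-1]],C.round(4),np.linalg.norm(e[0]-e[1]))
C=C[:2] if np.hypot(*(C[:2]-[.533,.1936]))<.008 else np.array([.533,.1936])
yaw=yaw if abs(yaw-1.37)<.04 else 1.37
R=down(yaw+1.5*np.pi)
move_pose([*C,.14],R); move_l([*C,.042],.12); set_gripper(0,45); dwell(.3)
s=observe(); print(s["grip_width"],s["grasp_force"],s["contact_force"].round(1))
move_l([*C,.16],.1); dwell(.2); s=observe(); print(s["grip_width"],s["grasp_force"],s["contact_force"].round(1),s["wrist_torque"].round(2),s["time_s"])
c=capture("wrist"); pickle.dump(c,open("d3.pkl","wb")); cv2.imwrite("pics/g.png",c["color"][:,:,::-1])
E
```

```text
1.375432436551671 [149 219] [0.5339 0.1949 0.0735] 0.0691560070227366
0.027515507934742243 44.99563694000244 [-0.6 -0.3  1.7]
0.026736394082828793 44.99491810798645 [ 0.3 -0.4 -1.8] [-0.04 -0.02 -0.07] 16.4583
```

View pics/g.png

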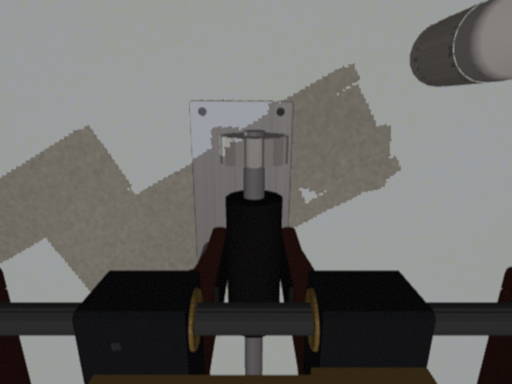

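The roller is held by the rubber, level and straight, with the gear at the top near (254,145). I'll check for pitch slip, refine the lens and yaw, then move to a standoff.

```bash
python3 - <<'E'
from h import *
d=pickle.load(open("d1.pkl","rb")); d0=pickle.load(open("d0.pkl","rb")); c=pickle.load(open("d3.pkl","rb"))
s=observe(); R0,p0=s["ee_rot"],s["tool_pos"]
for q in([.066,0,-.019],[.064,0,-.0345],[.064,.0155,-.019],[.064,-.0155,-.019],[.035,.0,-.033]): print(q,proj(c,p0+R0@np.array(q)).round(1))
L,e=tri([(d["R"],np.array([259.9,238.6])),(d["L"],np.array([261.5,143.2])),(d0["top"],np.array([358.2,146.]))]); print("lens",L.round(4),e)
b=onz(d0["top"],np.array([110,145])/3+[300,75],.01); print("post",b.round(3),np.arctan2(*(b-L)[1::-1]),np.linalg.norm((b-L)[:2]))
y=.115; u=np.array([np.cos(y),np.sin(y),0]); x=u*np.cos(np.pi/6)+[0,0,.5]
R=tilt(y,np.pi/6,1); F=L-.164*x+.019*R[:,2]
W=[("mid",np.array([.50,-.02,.25]),tilt(.05,np.pi/6,1)),("stand",F-.06*u+[0,0,.03],R),("final",F,R)]
for n,p,r in W: q=ik(p,r); print(n,p.round(3),None if q is None else np.round(q,2))
pickle.dump((L,y,F,R,W),open("plan.pkl","wb"))
E
```

```text
[0.066, 0, -0.019] [252.6 129.3]
[0.064, 0, -0.0345] [252.5 137.7]
[0.064, 0.0155, -0.019] [287.3 133.9]
[0.064, -0.0155, -0.019] [217.9 133.9]
[0.035, 0.0, -0.033] [252.6 205.4]
lens [ 0.678  -0.2567  0.233 ] [[0.0, -0.5], [-0.5, -0.2], [-0.3, 0.3]]
post [ 0.805 -0.242  0.01 ] 0.11316090115975203 0.12734767405422184
mid [ 0.5  -0.02  0.25] [-0.11  0.02  2.21  0.21  0.4   1.24]
stand [ 0.487 -0.279  0.165] [-0.75  0.33  2.09  0.85  0.53 -0.  ]
final [ 0.546 -0.272  0.135] [-0.66  0.43  2.01  0.89  0.47  0.03]
```

```bash
python3 - <<'E'
from h import *
L,y,F,R,W=pickle.load(open("plan.pkl","rb"))
s=observe(); p=s["tool_pos"].copy(); p[2]=.23; move_l(p,.15)
for n,q,r in W[:2]: move_pose(q,r)
move_l(F,.06); dwell(.5)
s=observe(); print(s["tool_pos"].round(4),F.round(4),s["grip_width"],s["grasp_force"],s["contact_force"].round(1),s["wrist_torque"].round(2),s["time_s"])
d={n:capture(n) for n in("scene","top","wrist")}; pickle.dump(d,open("d4.pkl","wb"))
out=np.zeros((600,800,3),np.uint8)
z=lambda n,c0,r0,w,h,f:cv2.convertScaleAbs(cv2.resize(d[n]["color"][r0:r0+h,c0:c0+w,::-1],None,fx=f,fy=f,interpolation=cv2.INTER_CUBIC),alpha=1.4)
out[:300,:400]=cv2.resize(d["wrist"]["color"][:,:,::-1],(400,300)); out[:300,400:]=z("top",300,100,100,75,4); out[300:,:400]=z("scene",110,180,133,100,3)[:300,:400] if 0 else cv2.resize(z("scene",110,180,133,100,3),(400,300))
cv2.imwrite("pics/f.png",out)
E
```

```text
[ 0.5464 -0.2719  0.1346] [ 0.5464 -0.2719  0.1346] 0.027299254077885273 44.99508798122406 [ 0.3 -0.3 -1.8] [-0.03  0.35 -0.07] 20.9083
```

View pics/f.png

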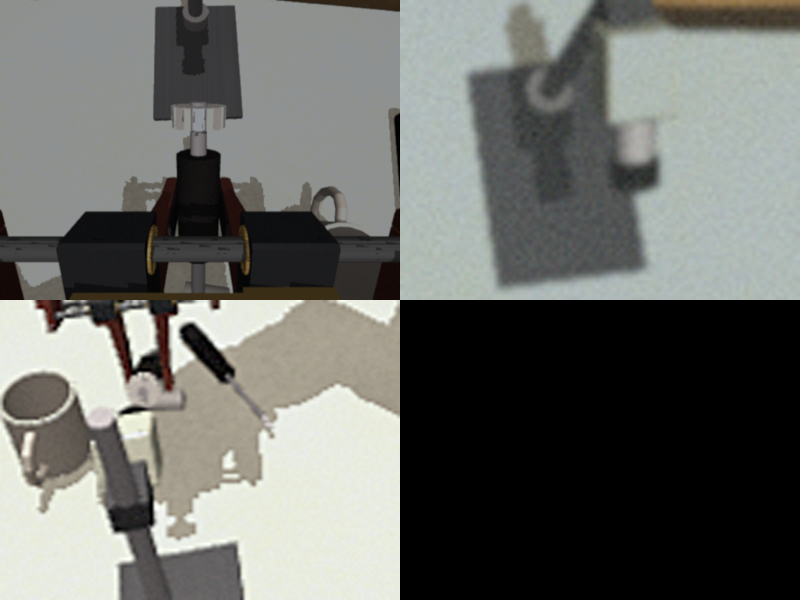

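The wrist view shows the gear end at about (253,131) full resolution against a predicted 129, so there was no slip. The mug, screwdriver and sleeve look undisturbed, and the camera head is where it was. Handing in.

```bash
python3 -c "
from plant import *
s=observe();print(abs(s['qvel']).max(),s['grasp_force'])
print(sign_off())"
```

```text
0.0018214414533012915 44.99512016773224
the job is handed in; nothing more can be done
None
```

I turned the knob about 1.3 rad clockwise, lifted the roller out and handed in at about 21 s, with the gear face held still at its computed position 100 mm in front of the lens along the line of sight; the plant returned no verdict.

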